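Feel along the sanded back rail

ROBOT

A 6-joint arm with a two-finger parallel gripper is mounted at the origin on the work surface. World frame = base frame: x ahead of the robot, y to its left, z up, the work surface at z = 0. Lengths are in mm, angles in rad, forces in N, time in s.
With the tool pointing down it reaches from about 250 to 850 mm from the base axis. Payload 12.5 kg.
Tool frame: the origin (TCP) lies midway between the tips of the shut fingers; the grasp point (between the pads) lies 19 mm behind it; z points along the fingers, y is the line along which they close (so a half turn about z gives the same grasp; the last joint's range is limited). The gripper opens to 93 mm and grips with 3 to 60 N. Pads are 15 mm wide; open, the fingers measure 128 mm over their backs; the gripper's body (75 mm by 188 mm) begins 65 mm behind the grasp point.
Start: joints at [1.213, 0.351, 1.652, -0, 1.139, -0.085], TCP at [148.154, 529.655, 218.633] pointing down, gripper open.
Joint ranges: [-2.75, 2.75], [-0.79, 2.1], [0.01, 2.65], [-1.57, 4.71], [0.07, 3.14], [-2.87, 2.87]. Speed limits (rad/s): [2.22, 2.22, 2.79, 3.14, 3.14, 3.14].

INTERFACE

Orientations are given as a unit quaternion [x, y, z, w].
In Python, from cell import arm gives the robot as it stands.
- The arm moves only by the tool servo_tool, never from a script. Its argument "deltas" is text: rows parted by semicolons, each of 5 numbers parted by spaces: the opening, from 0 (shut) to 1 (fully open), then the shift along the world's x, y, z in m, then the turn about the world's z in units of 5 degrees (1.0 is 5 degrees). In form: gripper x y z yaw; .... A call has 1 to 5 rows; each row is the pose to reach, as a shift and turn from the pose commanded when the call began; what a row does not reach only later rows make up. A row lasts 1/12 s, in which the tool goes at most 41.7 mm and 7.16 degrees, less where a joint would pass 70% of its speed; a pose out of reach is approached as far as the arm can. A call with a gripper value outside its range is refused whole. The fingers move at their own pace and stop on an object; "force" is the grip in N (left out, the last holds). Time passes only in rows, so rows that repeat a pose let the fingers close. It gives the time, the measured TCP pose, the force, the opening and the grip force at its end, in the units of the state.
- arm.read_state(): the state, without advancing time (a new reading comes with each control period).
- arm.get_image(name): name is "scene" or "top" or "wrist"; returns a dict with "color" (420x560x3 uint8, red, green, blue), "vertical_fov" (degrees; the focal length in pixels is half the picture's height over the tangent of half this angle, whatever the lens; pixels are square), "cx", "cy" (the principal point, pixels), "rvec" (rotation vector, rad) and "tvec" (3), from world to camera coordinates, as OpenCV has them; the wrist camera has in their place "T_tool_cam" (4x4, takes a point from camera to tool coordinates, whose origin is the TCP and whose axes are the flange's). Camera axes: x right, y down, z forward; pixel columns grow to the right and rows downward; lengths in mm; the calibration is good to about 2 mm. A picture is of the moment at which its call begins: read the wrist's pose just before it. There is no depth.
- arm.finish_job(): hands the job in; it is judged then, once.
The state is a dict: "time_s": time; "q": joint angles; "dq": joint speeds; "joint_torque": joint torques, N m; "position": TCP position; "tool_rot": TCP orientation; "wrist_force": force on the tool from outside, world axes, zero at the start; "moment": the same for the moment, N m; "width": finger opening in mm; "gripper_force": force on a finger pad.
Only numpy, scipy, OpenCV 4.12 (cv2) and the standard library are available. Lean on these libraries where they do the work, as an engineer would, in place of code of your own. Each camera call takes 0.05 s, during which the arm holds its last target. There are 200 camera calls.

TASK

Check the sanded top edge of the curved chair back rail that stands on the foam mat: put your fingertips down lightly on the edge at the end wrapped in blue tape, stroke along it all the way to the bare end without losing touch, then lift your hand clear. Keep the touch light, do not lift, topple or shift the rail, and leave the plane, sanding block, glue bottle and tape roll where they are.

Things in the scene. Friction and masses are not known exactly. Their poses are not given: they have to be found in the camera images.
- rail: Pale hardwood back rail of a child's chair, loose, about 0.36 kg, standing on its flat lower edge at any yaw. 290 mm long along its curve, 24 mm thick, bent in plan to 320 mm radius. Top edge rounded across (12 mm radius), 64 mm above the mat at the middle, falling to 53 mm at both ends. Blue tape wraps 17 mm of one end. Origin: centre of underside; z up; y towards the taped end; x to the outside of the bend.
- edge_start (a point): Point on the top edge at the taped end, 20 mm in from the tip of the wood. Its x and y are the middle of the 24 mm wide rounded edge, its z the very top of the wood there, 56 mm above the mat. Land within 15 mm of here.
- edge_quarter (a point): Point on the top edge a quarter of the way along, 60 mm along the curve from the middle on the taped side. Its x and y are the middle of the 24 mm wide rounded edge, its z the very top of the wood there, 62 mm above the mat. 
- edge_middle (a point): Point on the top edge at the middle of the rail. Its x and y are the middle of the 24 mm wide rounded edge, its z the very top of the wood there, 64 mm above the mat. 
- edge_threequarter (a point): Point on the top edge three quarters of the way along, 60 mm along the curve from the middle on the bare side. Its x and y are the middle of the 24 mm wide rounded edge, its z the very top of the wood there, 62 mm above the mat. 
- edge_end (a point): Point on the top edge at the bare end, 20 mm in from the tip of the wood. Its x and y are the middle of the 24 mm wide rounded edge, its z the very top of the wood there, 56 mm above the mat. The stroke must come at least this far.
- mat (a joint): Black grippy foam mat under the rail, 320 x 320 x 20 mm. Its whole top sinks evenly under load and springs back, about 1 mm per newton, up to 14 mm (value in m, up positive, near 0 with the rail at rest). Fingertips 2 to 4 mm below the edge's free height press with 2 to 4 N: a light touch. Over 15 N is too hard; hard strokes drag or tip the rail. Keep the fingers shut to touch one place at a time.
- plane: Small steel block plane with brass knob and wooden cap, 160 x 50 mm, 55 mm high, beside the mat on the left; leave it alone. Origin: centre of its sole.
- block: Cork sanding block, 112 x 64 x 34 mm, beside the mat on the right; leave it alone. Origin: centre of its underside.
- glue: White glue bottle with orange cap, 54 mm across, 125 mm tall, standing beyond the mat's right side; leave it alone. Origin: centre of its base.
- tape: Roll of blue masking tape lying flat, 96 mm across, 25 mm high, beyond the mat's left side; leave it alone. Origin: centre of its underside.

How it is judged:
By the outcome, as a careful person would: the job done as asked, in the order asked, and still so for the second after the job is handed in, with the robot touching nothing.
It also fails if it takes over 48 s, if anything falls off the work surface, if the arm or the gripper's body presses on something with over 40 N, if the wrist force passes 120 N, or if a joint passes its speed limit or range.

## Working session

There is one attempt and no reset: what is moved stays moved. The work goes in short steps, Python scripts to look and compute and a tool call to move; the robot and the scene stay as the last step left them, time stands still between calls to the robot, and variables do not carry over. Pictures are saved under pics/ and viewed, at most 10 in all, crops included, and the job is handed in when it is done.

Besides the shell and the picture viewer there is one more tool, called after "Emit:" as a command line: name --argument value ..., lists and objects as JSON in quotes. servo_tool: Moves the arm, as the interface text tells. Its arguments: {"type":"object","properties":{"deltas":{"type":"string"},"force":{"type":"number"}},"required":["deltas"]}

```bash
mkdir -p pics; cat > h.py <<'E'
from cell import arm
import numpy as np, cv2
def K(im):
    h,w=im["color"].shape[:2]; f=h/2/np.tan(np.radians(im["vertical_fov"])/2)
    return np.array([[f,0,im["cx"]],[0,f,im["cy"]],[0,0,1]])
def topix(im,P):
    return cv2.projectPoints(np.array(P,float).reshape(-1,3),np.array(im["rvec"],float),np.array(im["tvec"],float),K(im),None)[0][:,0]
def ray(im,px,z):
    R=cv2.Rodrigues(np.array(im["rvec"],float))[0]; t=np.array(im["tvec"],float).ravel()
    px=np.array(px,float).reshape(-1,2)
    d=(R.T@np.linalg.inv(K(im))@np.c_[px,np.ones(len(px))].T).T; c=-R.T@t
    return c+d*((z-c[2])/d[:,2])[:,None]
E
python3 - <<'E'
from h import *
import pickle
for n in("top","scene"):
    im=arm.get_image(n); pickle.dump(im,open(n+".pkl","wb")); cv2.imwrite(f"pics/{n}.png",im["color"][:,:,::-1])
    print(n,im["vertical_fov"],im["rvec"],im["tvec"])
print(arm.read_state())
E
```

```text
top 42.621355360414725 [ 2.1019046  -2.14200401  0.17719379] [  44.47032084  596.78234059 1095.57228757]
scene 57.72088263135233 [ 2.19124761  0.87561134 -0.37196242] [-448.0095395  -194.7875394  1111.30608812]
{'time_s': 0.1, 'q': array([ 1.21338316e+00,  3.51173855e-01,  1.65235283e+00,  2.15835845e-07,
        1.13906098e+00, -8.46033025e-02]), 'dq': array([-0.00014006, -0.00250489, -0.00245129, -0.0014447 , -0.00541135,
       -0.00023952]), 'joint_torque': array([ 1.88888398e-04, -4.98024559e+01, -2.85707384e+01,  6.99018873e-02,
        2.38567981e-02, -4.77107403e-05]), 'position': array([148.06402418, 529.38711549, 218.1626686 ]), 'tool_rot': array([ 1.35982356e-01,  9.90711134e-01, -4.85384029e-04, -1.09155701e-04]), 'wrist_force': array([ 0.12190975, -0.63050078, -0.4121174 ]), 'moment': array([ 0.01179873, -0.02803598, -0.01700269]), 'gripper_force': 0.0, 'width': 92.9871790169002}
```

View pics/top.png

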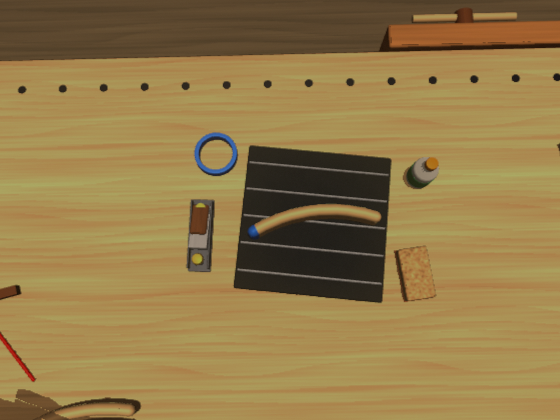

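View pics/scene.png

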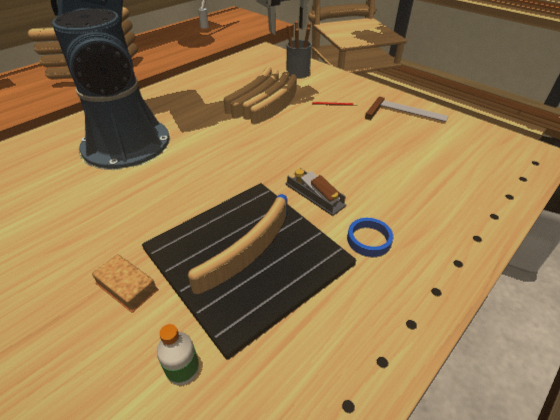

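The top view shows the rail on the mat, with the taped tip at about (251,232) and the bare tip at about (380,217), bulging away from the robot. The plane and tape roll are on the left, the block and glue on the right.

```bash
cat >> h.py <<'E'
def masks(c):
    hsv=cv2.cvtColor(np.ascontiguousarray(c),cv2.COLOR_RGB2HSV)
    wood=cv2.inRange(hsv,(8,60,70),(32,255,255)); blue=cv2.inRange(hsv,(100,120,50),(130,255,255))
    return wood,blue
def model(x,y,yaw,s):   # s along the curve from the middle, + to taped end; x to outside of bend
    s=np.asarray(s,float);R=320.; a=s/R
    lx=R*(np.cos(a)-1); ly=R*np.sin(a); c,n=np.cos(yaw),np.sin(yaw)
    z=20+64-11*(s/145)**2
    return np.c_[x+c*lx-n*ly,y+n*lx+c*ly,z]
E
python3 - <<'E'
from h import *
import pickle
im=pickle.load(open("top.pkl","rb"))
w,b=masks(im["color"]); 
roi=np.zeros_like(w); cv2.fillConvexPoly(roi,np.array([[250,152],[386,162],[378,294],[240,286]]),255)
m=(w|b)&roi; m=cv2.morphologyEx(m,cv2.MORPH_OPEN,np.ones((3,3)))
n,l,st,ce=cv2.connectedComponentsWithStats(m); i=1+np.argmax(st[1:,4]); print(st[i],ce[i])
ys,xs=np.where(l==i)
P=ray(im,np.c_[xs,ys],72)
by,bx=np.where((b&roi)>0); print("blue",ray(im,[bx.mean(),by.mean()],74))
for x in range(xs.min(),xs.max()+1,12):
    k=xs==x; print(x,ys[k].min(),ys[k].max(),ray(im,[x,ys[k].mean()],75).round(0))
R=cv2.Rodrigues(np.array(im["rvec"]))[0]; print("cam",-R.T@im["tvec"])
# mat corners
print(ray(im,[[250,147],[391,158],[382,300],[235,290]],20).round())
E
```

```text
[ 248  204  133   33 1565] [313.40383387 215.16421725]
blue [[542.81893963  83.73131665  74.        ]]
248 229 233 [[544.  92.  75.]]
260 221 233 [[552.  67.  75.]]
272 215 227 [[564.  42.  75.]]
284 211 222 [[573.  17.  75.]]
296 208 219 [[578.  -8.  75.]]
308 205 216 [[584. -33.  75.]]
320 204 215 [[586. -59.  75.]]
332 204 214 [[587. -84.  75.]]
344 204 215 [[ 585. -109.   75.]]
356 206 217 [[ 580. -133.   75.]]
368 209 220 [[ 573. -158.   75.]]
380 214 219 [[ 569. -183.   75.]]
cam [ 392.71448016   20.85803386 1184.79774149]
[[ 741.   90.   20.]
 [ 709. -224.   20.]
 [ 398. -188.   20.]
 [ 424.  125.   20.]]
```

Emit:
servo_tool --deltas "0 0.021 -0.029 0.005 -0.7; 0 0.042 -0.058 0.01 -1.4; 0 0.063 -0.086 0.015 -2.1; 0 0.084 -0.115 0.02 -2.8; 0 0.105 -0.144 0.025 -3.5" --force 10

```text
time_s: 0.52
position: [253.6, 384.1, 243.6]
tool_rot: [0.286, 0.958, -0.0, -0.0]
wrist_force: [0.1, 0.3, 0.7]
width: 64.3
gripper_force: 0.0
```

Emit:
servo_tool --deltas "0 0.021 -0.029 0.005 -0.7; 0 0.042 -0.058 0.01 -1.4; 0 0.063 -0.086 0.015 -2.1; 0 0.084 -0.115 0.02 -2.8; 0 0.105 -0.144 0.025 -3.5"

```text
time_s: 0.93
position: [358.7, 240.0, 268.8]
tool_rot: [0.429, 0.903, -0.0, -0.0]
wrist_force: [-0.0, 1.0, 0.6]
width: 31.0
gripper_force: 0.0
```

Emit:
servo_tool --deltas "0 0.021 -0.029 0.005 -0.7; 0 0.042 -0.058 0.01 -1.4; 0 0.063 -0.086 0.015 -2.1; 0 0.084 -0.115 0.02 -2.8; 0 0.105 -0.144 0.025 -3.5"

```text
time_s: 1.35
position: [463.7, 95.9, 293.8]
tool_rot: [0.561, 0.828, -0.0, -0.0]
wrist_force: [0.3, 1.8, -0.6]
width: 1.2
gripper_force: 0.0
```

Emit:
servo_tool --deltas "0 0.021 -0.029 0.005 -0.7; 0 0.042 -0.058 0.01 -1.4; 0 0.063 -0.086 0.015 -2.1; 0 0.084 -0.115 0.02 -2.8; 0 0.105 -0.144 0.025 -3.5"

```text
time_s: 1.77
position: [568.8, -48.0, 318.6]
tool_rot: [0.681, 0.732, -0.0, -0.0]
wrist_force: [0.2, 1.1, 0.2]
width: 0.2
gripper_force: 0.0
```

Emit:
servo_tool --deltas "0 0 0 0.03 0; 0 0 0 0.04 0; 0 0 0 0.04 0;0 0 0 0.04 0"

```text
time_s: 2.1
position: [567.8, -45.6, 358.3]
tool_rot: [0.679, 0.734, 0.0, 0.0]
wrist_force: [0.6, -0.3, -0.4]
width: 0.9
gripper_force: 0.0
```

```bash
python3 - <<'E'
from h import *
import pickle
from scipy.spatial.transform import Rotation as Ro
s=arm.read_state(); im=arm.get_image("wrist"); pickle.dump((s,im),open("w1.pkl","wb")); cv2.imwrite("pics/w1.png",im["color"][:,:,::-1])
print(s["time_s"],s["position"],Ro.from_quat(s["tool_rot"]).as_matrix().round(3),s["q"].round(2),s["wrist_force"],s["width"],im["T_tool_cam"],im["vertical_fov"])
E
```

```text
2.1 [567.81079484 -45.62657354 358.32690111] [[-0.077  0.997  0.   ]
 [ 0.997  0.077  0.   ]
 [ 0.     0.    -1.   ]] [-0.16  0.29  1.4   0.    1.46 -0.24] [ 0.56150894 -0.2888396  -0.40452341] 0.8784250894833157 [[ 4.47531119e-05 -9.60805382e-01 -2.77223765e-01  7.70061688e+01]
 [ 9.99999975e-01  1.03424751e-04 -1.97017550e-04 -1.43369018e-01]
 [ 2.17967321e-04 -2.77223750e-01  9.60805363e-01 -1.67551673e+02]
 [ 0.00000000e+00  0.00000000e+00  0.00000000e+00  1.00000000e+00]] 59.449506119618576
```

View pics/w1.png

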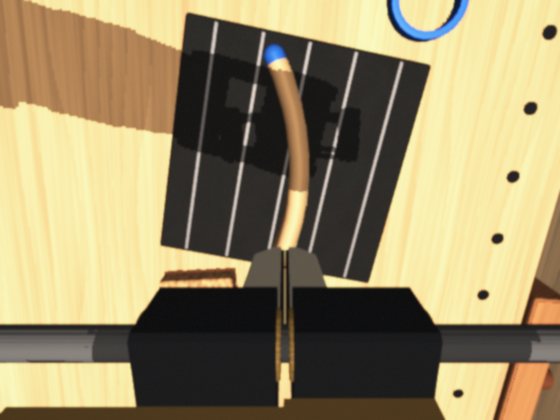

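Wrist view: taped tip at about (274,45); the rail runs down to (288,248), where the fingers hide the rest. The camera is almost straight above it, so its centreline is measurable.

```bash
cat >> h.py <<'E'
from scipy.spatial.transform import Rotation as Ro
def wpose(s,im):
    T=np.eye(4);T[:3,:3]=Ro.from_quat(s["tool_rot"]).as_matrix();T[:3,3]=s["position"]
    C=np.linalg.inv(T@np.array(im["T_tool_cam"])); im=dict(im); im["rvec"]=cv2.Rodrigues(C[:3,:3])[0].ravel(); im["tvec"]=C[:3,3]; return im
E
python3 - <<'E'
from h import *
import pickle
s,im=pickle.load(open("w1.pkl","rb")); im=wpose(s,im)
hsv=cv2.cvtColor(im["color"],cv2.COLOR_RGB2HSV)
m=cv2.inRange(hsv,(5,60,60),(30,255,255))|cv2.inRange(hsv,(100,120,50),(130,255,255))
roi=np.zeros_like(m); cv2.fillConvexPoly(roi,np.array([[200,30],[400,75],[360,245],[180,240]]),255)
m=cv2.morphologyEx(m&roi,cv2.MORPH_OPEN,np.ones((5,5)))
n,l,st,ce=cv2.connectedComponentsWithStats(m); i=1+np.argmax(st[1:,4]); print(st[i])
ys,xs=np.where(l==i)
pts=[]
for y in range(ys.min(),ys.max()+1,8):
    k=xs[ys==y]; e=ray(im,[[k.min(),y],[k.max(),y]],66); c=ray(im,[k.mean(),y],66)[0]
    pts.append(c); print(y,k.min(),k.max(),c.round(1),"w",np.linalg.norm(e[1]-e[0]).round(1))
pts=np.array(pts[2:])
from scipy.optimize import least_squares
f=lambda p:np.hypot(pts[:,0]-p[0],pts[:,1]-p[1])-320
r=least_squares(f,[267,-70]); print("arc centre",r.x,"res",np.abs(r.fun).max())
tip=ray(im,[xs[ys==ys.min()].mean(),ys.min()],62)[0]; print("tip",tip)
a=np.arctan2(tip[1]-r.x[1],tip[0]-r.x[0]); yaw=a-145/320; print("yaw",yaw)
x,y=r.x+320*np.array([np.cos(yaw),np.sin(yaw)])
print("origin",x,y); S=[145,128,125,90,60,30,0,-30,-60,-90,-125,-132,-145]; M=model(x,y,yaw,S)
for q,p in zip(S,M): print(q,p.round(1))
t=pickle.load(open("top.pkl","rb")); print(topix(t,M).round(1)[::3])
E
```

```text
[ 269   59   41  185 4070]
59 282 288 [558.8  77.9  66. ] w 7.0
67 269 291 [553.6  68.7  66. ] w 25.8
75 271 294 [557.2  60.1  66. ] w 27.1
83 274 296 [560.8  51.4  66. ] w 26.1
91 276 298 [563.9  42.6  66. ] w 26.2
99 279 301 [568.2  33.7  66. ] w 26.4
107 281 302 [570.8  24.6  66. ] w 25.3
115 283 304 [574.   15.5  66. ] w 25.5
123 285 305 [576.6   6.2  66. ] w 24.4
131 286 307 [579.3  -3.2  66. ] w 25.8
139 287 307 [580.7 -12.9  66. ] w 24.7
147 288 308 [582.8 -22.5  66. ] w 24.9
155 289 309 [584.9 -32.4  66. ] w 25.0
163 289 309 [585.8 -42.4  66. ] w 25.2
171 289 309 [586.7 -52.5  66. ] w 25.3
179 288 309 [587.  -62.9  66. ] w 26.7
187 288 309 [587.9 -73.3  66. ] w 26.9
195 286 308 [586.9 -83.9  66. ] w 28.4
203 285 307 [586.6 -94.7  66. ] w 28.5
211 284 305 [ 585.5 -105.6   66. ] w 27.4
219 282 304 [ 584.5 -116.7   66. ] w 28.9
227 280 302 [ 582.8 -128.    66. ] w 29.1
235 277 300 [ 580.4 -139.5   66. ] w 30.6
243 275 297 [ 578.  -151.1   66. ] w 29.5
arc centre [267.227826   -75.45997939] res 0.7042925388616936
tip [558.75246297  78.30177895  62.        ]
yaw 0.03223287840423156
origin 587.0616070364401 -65.1472442640882
145 [550.3  73.8  73. ]
128 [557.8  58.6  75.4]
125 [559.   55.9  75.8]
90 [571.6  23.2  79.8]
60 [579.5  -5.7  82.1]
30 [584.7 -35.3  83.5]
0 [587.1 -65.1  84. ]
-30 [586.6 -95.1  83.5]
-60 [ 583.4 -124.9   82.1]
-90 [ 577.4 -154.3   79.8]
-125 [ 566.9 -187.7   75.8]
-132 [ 564.4 -194.2   74.9]
-145 [ 559.3 -206.2   73. ]
[[257.  227.8]
 [281.  216.7]
 [323.4 208.2]
 [366.4 212.3]
 [391.3 220.9]]
```

```bash
python3 - <<'E'
from h import *
import pickle
s,im=pickle.load(open("w1.pkl","rb")); im=wpose(s,im); t=pickle.load(open("top.pkl","rb"))
def blue(c,r):
    c=c.astype(int); m=(c[:,:,2]>c[:,:,0]+30)&(c[:,:,2]>60); o=np.zeros_like(m); o[r[0]:r[1],r[2]:r[3]]=m[r[0]:r[1],r[2]:r[3]]; return np.where(o)
c=np.array([267.2,-75.5])
for n,I,r in(("wrist",im,(30,80,255,300)),("top",t,(215,245,240,268))):
    y,x=blue(I["color"],r); P=ray(I,np.c_[x,y],66); a=np.arctan2(P[:,1]-c[1],P[:,0]-c[0])
    print(n,len(x),x.min(),x.max(),y.min(),y.max(),"tip angle",a.max(),"yaw",a.max()-145/320,"blue inner",a.min(),"len",np.ptp(a)*320, "r",np.hypot(*(P[:,:2]-c).T).mean())
# bare tip in top view
w,b=masks(t["color"]); P=[]
ys,xs=np.where(w[203:226,350:386]>0); ys+=203; xs+=350
print("top bare", xs.max()); cols=[(x,ys[xs==x].min(),ys[xs==x].max()) for x in range(372,386) if (xs==x).any()]; print(cols)
P=ray(t,[cols[-1][0],np.mean(cols[-1][1:])],64)[0]; a=np.arctan2(P[1]-c[1],P[0]-c[0]); print("bare tip",P,"yaw",a+145/320,"r",np.hypot(*(P[:2]-c)))
E
```

```text
wrist 341 263 286 43 64 tip angle 0.5535899201805142 yaw 0.10046492018051423 blue inner 0.49175666549352437 len 19.786641499836755 r 319.8976887853156
top 89 248 258 225 236 tip angle 0.5524885221099332 yaw 0.09936352210993316 blue inner 0.4960221836853381 len 18.06922829587041 r 319.7581855388042
top bare 381
[(372, np.int64(210), np.int64(221)), (373, np.int64(210), np.int64(221)), (374, np.int64(210), np.int64(222)), (375, np.int64(210), np.int64(222)), (376, np.int64(211), np.int64(222)), (377, np.int64(211), np.int64(221)), (378, np.int64(212), np.int64(221)), (379, np.int64(212), np.int64(220)), (380, np.int64(214), np.int64(219)), (381, np.int64(216), np.int64(217))]
bare tip [ 570.37192732 -187.01278472   64.        ] yaw 0.10066368376977414 r 323.02990368522137
```

```bash
cat > plan.py <<'E'
from h import *
def tgt(s,press=3):
    q=model(267.2+320*np.cos(.1),-75.5+320*np.sin(.1),.1,np.linspace(s-7.5,s+7.5,16)); p=model(267.2+320*np.cos(.1),-75.5+320*np.sin(.1),.1,[s])[0]
    p[2]=q[:,2].max()-press; return p
E
python3 - <<'E'
from plan import *
S=np.r_[127,np.arange(120,-135,-6)]; prev=None
st=arm.read_state(); print(st["position"],st["wrist_force"],tgt(127))
P=np.array([tgt(s) for s in S])
for k in range(0,len(S)-1,5):
    print(S[k],P[k].round(1),"|","; ".join("0 %.4f %.4f %.4f 0"%tuple((p-P[k])/1000) for p in P[k+1:k+6]))
E
```

```text
[567.52965717 -45.49715142 357.69685992] [-0.43681974  1.11683637 -0.24026317] [548.50447334  77.03784212  73.52876338]
127 [548.5  77.   73.5] | 0 0.0033 -0.0062 0.0008 0; 0 0.0060 -0.0116 0.0015 0; 0 0.0086 -0.0170 0.0022 0; 0 0.0110 -0.0224 0.0028 0; 0 0.0134 -0.0279 0.0034 0
96 [561.9  49.1  76.9] | 0 0.0023 -0.0055 0.0005 0; 0 0.0045 -0.0111 0.0010 0; 0 0.0065 -0.0168 0.0015 0; 0 0.0085 -0.0224 0.0019 0; 0 0.0104 -0.0281 0.0023 0
66 [572.3  21.   79.2] | 0 0.0018 -0.0057 0.0003 0; 0 0.0034 -0.0115 0.0007 0; 0 0.0049 -0.0173 0.0009 0; 0 0.0064 -0.0231 0.0012 0; 0 0.0077 -0.0290 0.0014 0
36 [580.   -8.   80.6] | 0 0.0012 -0.0059 0.0002 0; 0 0.0023 -0.0118 0.0003 0; 0 0.0033 -0.0177 0.0004 0; 0 0.0042 -0.0236 0.0004 0; 0 0.0049 -0.0296 0.0004 0
6 [584.9 -37.6  81. ] | 0 0.0007 -0.0060 0.0000 0; 0 0.0012 -0.0119 0.0000 0; 0 0.0016 -0.0179 -0.0000 0; 0 0.0019 -0.0239 -0.0001 0; 0 0.0022 -0.0299 -0.0001 0
-24 [587.1 -67.5  80.9] | 0 0.0001 -0.0060 -0.0001 0; 0 0.0001 -0.0120 -0.0003 0; 0 -0.0001 -0.0180 -0.0005 0; 0 -0.0003 -0.0240 -0.0007 0; 0 -0.0007 -0.0300 -0.0010 0
-54 [586.4 -97.5  79.9] | 0 -0.0005 -0.0060 -0.0003 0; 0 -0.0010 -0.0120 -0.0007 0; 0 -0.0017 -0.0179 -0.0010 0; 0 -0.0025 -0.0239 -0.0015 0; 0 -0.0035 -0.0298 -0.0019 0
-84 [ 583.  -127.3   77.9] | 0 -0.0010 -0.0059 -0.0005 0; 0 -0.0022 -0.0118 -0.0010 0; 0 -0.0034 -0.0177 -0.0016 0; 0 -0.0048 -0.0235 -0.0022 0; 0 -0.0062 -0.0293 -0.0029 0
-114 [ 576.8 -156.6   75.1] | 0 -0.0016 -0.0058 -0.0007 0; 0 -0.0033 -0.0115 -0.0014 0; 0 -0.0050 -0.0173 -0.0022 0
```

Emit:
servo_tool --deltas "0 -0.004 0.025 -0.03 0; 0 -0.008 0.05 -0.06 0; 0 -0.012 0.075 -0.09 0; 0 -0.016 0.1 -0.12 0; 0 -0.0197 0.1234 -0.15 0"

```text
time_s: 2.57
position: [546.7, 79.0, 206.4]
tool_rot: [0.679, 0.734, -0.0, -0.0]
wrist_force: [0.3, 0.2, 0.3]
width: 0.8
gripper_force: 0.0
```

Emit:
servo_tool --deltas "0 0 0 -0.03 0; 0 0 0 -0.06 0; 0 0 0 -0.085 0; 0 0 0 -0.1 0; 0 0 0 -0.1 0"

```text
time_s: 2.98
position: [545.3, 77.6, 104.7]
tool_rot: [0.679, 0.734, -0.002, -0.002]
wrist_force: [-0.3, -0.2, 0.4]
width: 0.8
gripper_force: 0.0
```

Emit:
servo_tool --deltas "0 0 0 0 0; 0 0 0 0 0; 0 0 0 0 0; 0 0 0 0 0"

```text
time_s: 3.32
position: [548.9, 77.2, 109.7]
tool_rot: [0.68, 0.734, 0.001, 0.001]
wrist_force: [0.0, -0.8, 0.7]
width: 0.3
gripper_force: 0.0
```

```bash
python3 - <<'E'
from plan import *
for n in("scene","wrist"):
    s=arm.read_state(); im=arm.get_image(n)
    if n=="wrist": im=wpose(s,im)
    c=im["color"][:,:,::-1].copy(); q=topix(im,[tgt(x,0) for x in(145,125,90,60,30,0,-30,-60,-90,-125,-145)])
    for a,b in q:
        if abs(a)<2000 and abs(b)<2000: cv2.circle(c,(int(a*8),int(b*8)),12,(0,0,255),-1,cv2.LINE_AA,3)
    if n=="scene": c=cv2.resize(c[150:330,130:370],None,fx=2.5,fy=2.5)
    cv2.imwrite(f"pics/{n}2.png",c)
print(s["position"],s["wrist_force"],tgt(127))
E
```

```text
[548.82584662  77.12749536 109.57005466] [ 0.43201706 -0.5954153  -0.55772207] [548.50447334  77.03784212  73.52876338]
```

View pics/scene2.png

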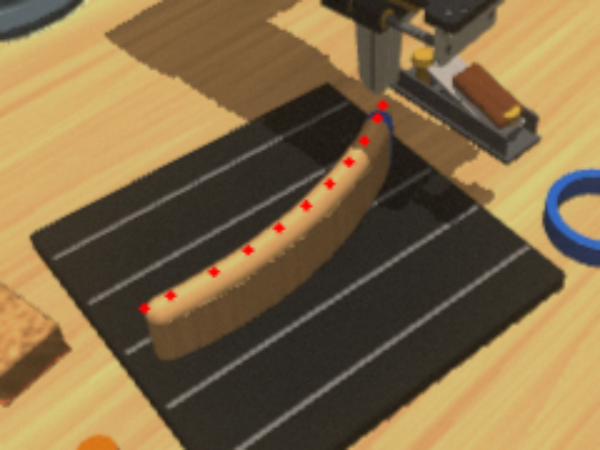

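View pics/wrist2.png

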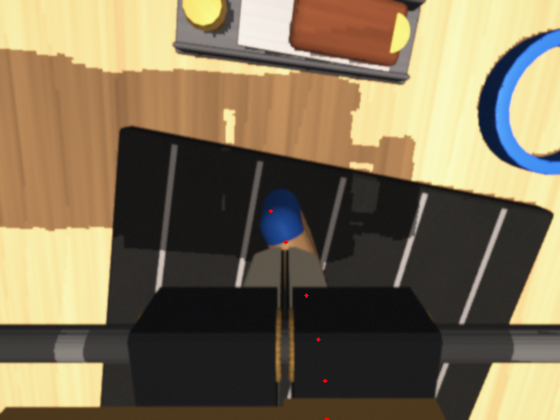

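The dots follow the crest in both views: in the scene crop they run from (383,105) to (145,308), and in the wrist view the s=125 dot sits at the tape's inner edge near (286,242). Going down.

Emit:
servo_tool --deltas "0 0 0 -0.012 0; 0 0 0 -0.02 0; 0 0 0 -0.025 0; 0 0 0 -0.028 0; 0 0 0 -0.028 0"

```text
time_s: 3.83
position: [548.0, 77.0, 79.6]
tool_rot: [0.68, 0.734, -0.001, -0.001]
wrist_force: [0.3, 0.2, -0.6]
width: 0.1
gripper_force: 0.0
```

Emit:
servo_tool --deltas "0 0 0 0 0; 0 0 0 0 0; 0 0 0 0 0; 0 0 0 0 0; 0 0 0 0 0"

```text
time_s: 4.25
position: [548.5, 77.1, 80.8]
tool_rot: [0.68, 0.734, 0.0, 0.0]
wrist_force: [0.2, 0.9, -0.6]
width: 0.6
gripper_force: 0.0
```

Emit:
servo_tool --deltas "0 0 0 -0.001 0; 0 0 0 -0.002 0; 0 0 0 -0.003 0; 0 0 0 -0.004 0; 0 0 0 -0.005 0"

```text
time_s: 4.67
position: [548.5, 77.1, 75.5]
tool_rot: [0.68, 0.734, 0.0, -0.0]
wrist_force: [0.2, -1.0, 1.0]
width: 0.6
gripper_force: 0.6
```

Emit:
servo_tool --deltas "0 0 0 -0.0007 0; 0 0 0 -0.0014 0; 0 0 0 -0.002 0; 0 0 0 -0.002 0"

```text
time_s: 5.0
position: [548.5, 77.1, 73.6]
tool_rot: [0.68, 0.734, 0.0, 0.0]
wrist_force: [-1.1, -0.8, 1.8]
width: 0.9
gripper_force: 1.3
```

Emit:
servo_tool --deltas "0 0 0 0 0; 0 0 0 0 0"

```text
time_s: 5.17
position: [548.5, 77.0, 73.7]
tool_rot: [0.68, 0.734, -0.0, 0.0]
wrist_force: [0.3, -0.1, 2.8]
width: 0.7
gripper_force: 1.2
```

Emit:
servo_tool --deltas "0 0.0033 -0.0062 0.0005 0; 0 0.0060 -0.0116 0.0010 0; 0 0.0086 -0.0170 0.0017 0; 0 0.0110 -0.0224 0.0023 0; 0 0.0134 -0.0279 0.0029 0"

```text
time_s: 5.58
position: [562.2, 48.5, 76.6]
tool_rot: [0.68, 0.733, 0.0, -0.0]
wrist_force: [-1.5, 2.4, 2.8]
width: -0.0
gripper_force: 1.5
```

Emit:
servo_tool --deltas "0 0.0023 -0.0055 0.0005 0; 0 0.0045 -0.0111 0.0010 0; 0 0.0065 -0.0168 0.0015 0; 0 0.0085 -0.0224 0.0019 0; 0 0.0104 -0.0281 0.0023 0"

```text
time_s: 6.0
position: [572.5, 20.4, 78.9]
tool_rot: [0.68, 0.734, 0.0, 0.0]
wrist_force: [-0.4, 2.5, 3.7]
width: 0.7
gripper_force: 1.5
```

Emit:
servo_tool --deltas "0 0.0018 -0.0057 0.0003 0; 0 0.0034 -0.0115 0.0007 0; 0 0.0049 -0.0173 0.0009 0; 0 0.0064 -0.0231 0.0012 0; 0 0.0077 -0.0290 0.0014 0"

```text
time_s: 6.42
position: [580.1, -8.5, 80.2]
tool_rot: [0.68, 0.734, -0.0, -0.0]
wrist_force: [-0.3, 1.7, 2.1]
width: 0.2
gripper_force: 1.4
```

Emit:
servo_tool --deltas "0 0.0012 -0.0059 0.0002 0; 0 0.0023 -0.0118 0.0003 0; 0 0.0033 -0.0177 0.0004 0; 0 0.0042 -0.0236 0.0004 0; 0 0.0049 -0.0296 0.0004 0"

```text
time_s: 6.83
position: [585.0, -38.1, 80.6]
tool_rot: [0.68, 0.734, 0.0, 0.0]
wrist_force: [-0.6, 1.9, 1.6]
width: 0.9
gripper_force: 1.5
```

```bash
python3 - <<'E'
from plan import *
import pickle
a=pickle.load(open("scene.pkl","rb"))["color"]; b=arm.get_image("scene")["color"]
c=np.hstack([cv2.resize(np.ascontiguousarray(i[180:300,180:310,::-1]),None,fx=3,fy=3) for i in(a,b)]); cv2.imwrite("pics/mid.png",c)
E
```

```text
(no output)
```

View pics/mid.png

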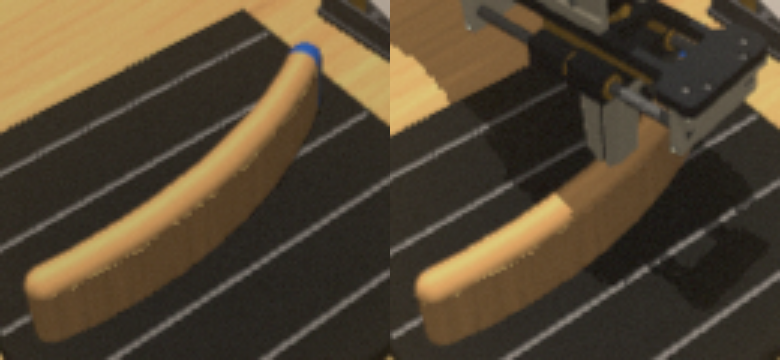

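Bare tip stays at (25,285), now about 3 px lower because the mat has sunk, so the rail hasn't shifted and the fingers are on the crest. Continuing.

Emit:
servo_tool --deltas "0 0.0007 -0.0060 -0.0001 0; 0 0.0012 -0.0119 -0.0002 0; 0 0.0016 -0.0179 -0.0003 0; 0 0.0019 -0.0239 -0.0003 0; 0 0.0022 -0.0299 -0.0003 0"

```text
time_s: 7.3
position: [587.1, -68.1, 80.3]
tool_rot: [0.68, 0.734, 0.0, 0.0]
wrist_force: [-0.3, 2.2, 2.9]
width: 0.6
gripper_force: 1.4
```

Emit:
servo_tool --deltas "0 0.0001 -0.0060 -0.0001 0; 0 0.0001 -0.0120 -0.0003 0; 0 -0.0001 -0.0180 -0.0005 0; 0 -0.0003 -0.0240 -0.0007 0; 0 -0.0007 -0.0300 -0.0010 0"

```text
time_s: 7.72
position: [586.4, -98.0, 79.3]
tool_rot: [0.68, 0.734, 0.0, 0.0]
wrist_force: [0.6, 2.5, 3.0]
width: 0.2
gripper_force: 1.5
```

Emit:
servo_tool --deltas "0 -0.0005 -0.0060 -0.0003 0; 0 -0.0010 -0.0120 -0.0007 0; 0 -0.0017 -0.0179 -0.0010 0; 0 -0.0025 -0.0239 -0.0015 0; 0 -0.0035 -0.0298 -0.0019 0"

```text
time_s: 8.13
position: [582.8, -127.8, 77.4]
tool_rot: [0.68, 0.734, 0.0, 0.0]
wrist_force: [0.4, 1.7, 2.7]
width: 0.4
gripper_force: 1.4
```

Emit:
servo_tool --deltas "0 -0.0010 -0.0059 -0.0005 0; 0 -0.0022 -0.0118 -0.0010 0; 0 -0.0034 -0.0177 -0.0016 0; 0 -0.0048 -0.0235 -0.0022 0; 0 -0.0062 -0.0293 -0.0029 0"

```text
time_s: 8.55
position: [576.5, -157.1, 74.5]
tool_rot: [0.68, 0.734, 0.0, 0.0]
wrist_force: [0.4, 1.9, 3.3]
width: 0.3
gripper_force: 1.6
```

Emit:
servo_tool --deltas "0 -0.0016 -0.0058 -0.0007 0; 0 -0.0033 -0.0115 -0.0014 0; 0 -0.0050 -0.0173 -0.0022 0; 0 -0.0052 -0.0180 -0.0023 0"

```text
time_s: 8.88
position: [571.1, -175.6, 72.1]
tool_rot: [0.68, 0.733, -0.0, -0.0]
wrist_force: [0.2, 1.2, 3.5]
width: 0.2
gripper_force: 1.7
```

Emit:
servo_tool --deltas "0 -0.0005 -0.0015 -0.0003 0; 0 -0.0011 -0.003 -0.0005 0; 0 -0.0011 -0.003 -0.0005 0; 0 -0.0011 -0.003 -0.0005 0"

```text
time_s: 9.22
position: [570.4, -177.6, 71.8]
tool_rot: [0.68, 0.734, -0.0, 0.0]
wrist_force: [0.1, 0.6, 3.7]
width: 0.6
gripper_force: 1.8
```

Emit:
servo_tool --deltas "0 0 0 0.003 0; 0 0 0 0.008 0; 0 0 0 0.02 0; 0 0 0 0.04 0; 0 0 0 0.07 0"

```text
time_s: 9.63
position: [569.2, -177.0, 141.4]
tool_rot: [0.68, 0.734, -0.001, -0.002]
wrist_force: [0.3, 0.5, -1.3]
width: 0.1
gripper_force: 0.0
```

Emit:
servo_tool --deltas "0 0 0 0.03 0; 0 0 0 0.06 0; 0 0 0 0.08 0; 0 0 0 0.08 0; 0 0 0 0.08 0"

```text
time_s: 10.05
position: [570.6, -177.6, 223.2]
tool_rot: [0.68, 0.734, 0.0, 0.001]
wrist_force: [0.0, 1.0, -0.3]
width: 0.4
gripper_force: 0.0
```

```bash
python3 - <<'E'
from plan import *
import pickle
a=pickle.load(open("top.pkl","rb"))["color"]; b=arm.get_image("top")["color"]
c=np.hstack([cv2.resize(np.ascontiguousarray(i[120:320,180:450,::-1]),None,fx=1.45,fy=1.45) for i in(a,b)]); cv2.imwrite("pics/end.png",c)
s=arm.read_state(); print(s["time_s"],s["position"],s["wrist_force"])
E
```

```text
10.1 [ 570.00043118 -177.4166452   221.6813218 ] [ 0.18529354  0.0800275  -0.81884931]
```

View pics/end.png

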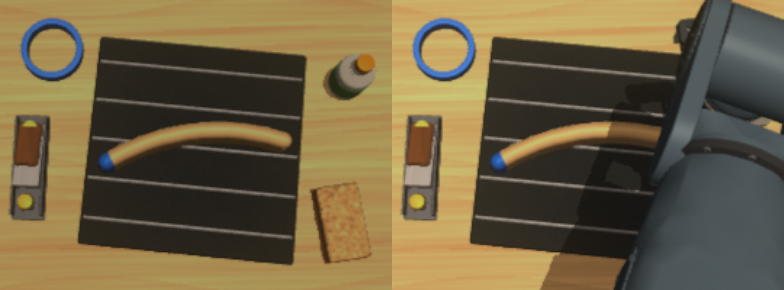

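The rail is unmoved: the taped tip is at (107,162) before and (499-392=107,162) after. The plane and tape roll are unchanged, and the hand is clear.

```bash
python3 -c "
from cell import arm
print(arm.finish_job())"
```

```text
the job is handed in; nothing more can be done
None
```

I stroked the rail's top edge from the taped end past the bare-end point at about 2–4 N, staying in contact by every reading, then lifted clear and handed in at about 10 s; the rail, plane and tape roll had not moved, but the arm hid the block and glue in the last picture.

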